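Fit the router lift key and raise the cutter a quarter turn

ROBOT

A 6-joint arm with a two-finger parallel gripper is mounted at the origin on the work surface. World frame = base frame: x ahead of the robot, y to its left, z up, the work surface at z = 0. Lengths are in m, angles in degrees, forces in N, time in s.
With the tool pointing down it reaches from about 0.4 to 0.825 m from the base axis. Payload 7 kg.
Tool frame: the origin (TCP) lies on the centre line of the jaws, within the pads' length; the fingertips stand 11 mm ahead of it and the grasp point (between the pads) lies 8 mm behind it; z points along the fingers, y is the direction in which the jaws open and shut (so a half turn about z gives the same grasp; the last joint's range is limited). The gripper opens to 88 mm and grips with 3 to 60 N. Pads are 19 mm wide; open, the fingers measure 130 mm over their backs; the gripper's body (78 mm by 193 mm) begins 47 mm behind the grasp point.
Start: joints at [-55.628, 20.546, 0.682, 0, -70.136, -16.507], TCP at [0.207, -0.642, 0.238] pointing down, gripper open.
Joint ranges: [-176.03, 176.03], [-82.01, 121.73], [-58.28, 71.71], [-173.87, 95.51], [-174.79, -0.11], [-173.66, 173.66]. Speed limits (degrees/s): [136.94, 136.94, 172.46, 180, 180, 180].

INTERFACE

Orientations are given as [roll, pitch, yaw] about the fixed x, y, z axes, in that order (R = Rz(yaw) Ry(pitch) Rx(roll)).
In Python, from plant import ctrl, cams, order gives the robot as it stands.
- The arm moves only by the tool jog_arm, never from a script. Its argument "motion" is a list of rows, each an object with "offset": the shift along the tool's x, y, z in mm, a list of three; "roll": the turn about the tool's z in rad; "hand": the finger opening in mm, from 0 to 87.6. A call has 1 to 20 rows; each row is the pose to reach, as a shift and turn from the pose commanded when the call began, along the tool's axes at that moment; what a row does not reach only later rows make up. A row lasts 1/12 s, in which the tool goes at most 41.7 mm and 7.16 degrees, less where a joint would pass 70% of its speed; a pose out of reach is approached as far as the arm can. A call with a gripper value outside its range is refused whole. The fingers move at their own pace and stop on an object; the grip force is fixed at half the most. Time passes only in rows, so rows that repeat a pose let the fingers close. It gives the time, the measured TCP pose, the force and the opening at its end, in the units of the state.
- ctrl.get_obs(): the state, without advancing time (a new reading comes with each control period).
- cams.snapshot(name): name is "side" or "top"; returns a dict with "img" (420x560x3 uint8, red, green, blue), "K" (3x3 intrinsics, pixels), "cam_to_world" (4x4, takes a point from camera to world coordinates). Camera axes: x right, y down, z forward; pixel columns grow to the right and rows downward; lengths in m; the calibration is good to about 2 mm. A picture is of the moment at which its call begins. There is no depth.
- order.close_job(): hands the job in, once; it reports no verdict.
The state is a dict: "clock": time; "joint_pos": joint angles; "qvel": joint speeds; "tau": joint torques, N m; "tool_pos": TCP position; "orientation": TCP orientation; "force": force on the tool from outside, world axes, zero at the start; "moment": the same for the moment, N m; "opening": finger opening in m.
Only numpy, scipy, OpenCV 4.12 (cv2) and the standard library are available. Lean on these libraries where they do the work, as an engineer would, in place of code of your own. Each camera call takes 0.05 s, during which the arm holds its last target. There are 200 camera calls.

TASK

Take the lift key out of its storage block and stand it in the key hole of the router table's insert plate; pressing only lightly, feel round for the angle at which the slot in its rim drops over the side key of the lift screw, and let it go fully home. Then turn the key a quarter turn clockwise (seen from above) to raise the cutter, and leave it standing on the screw, released. Do not touch the cutter and leave the other things where they are.

Things in the scene. Friction and masses are not known exactly. Their poses are not given: they have to be found in the camera images.
- key_grip (a point): The lift key (loose, about 0.2 kg, standing upright in its block): middle of its black handle, on the key's axis. The handle is a level bar 16 mm wide and 24 mm high, 75 mm long along the key's x; it is offset: it reaches 50 mm to +x of the axis and 25 mm to -x. z points up along the key.
- key_rim (a point): Centre of the key's lower rim, 76 mm under key_grip, axes as the key. Under the handle is a round neck (14 mm across, 14 mm long), then a steel socket tube 50 mm long, 29 mm outside, bore 19 mm, open below. Its rim has one slot, 9 mm wide and 18 mm high, through the wall on the +x side, right under the handle's long arm.
- key_block: Fixed wooden storage block 85 x 85 x 48 mm on the bench, origin at the centre of its underside. The key stands in a round hole of 33 mm diameter and 38 mm depth in its middle; the rim is 10 mm above the bench, the handle's underside 26 mm above the block's top.
- key_hole (a point): Centre of the mouth of the key hole: 35 mm diameter, 2 mm chamfer, in the 10 mm aluminium insert plate, which is flush with the router table top (38 mm above the bench). It lies near the plate's +y end, 128 mm from the cutter. z up, x and y along the table top's axes.
- screw_nose (a point): Tip of the lift screw's tapered nose, on the hole's axis 5 mm under the plate; table top's axes. The screw is a 14 mm spindle with one side key, 6 mm wide, reaching 13.5 mm from the axis, its top 16 mm under the plate. Where the side key points is NOT measured: anywhere within 0.9 rad either side of the table top's +x. Once the slot is over it the key sinks 16 mm further.
- screw_home (a point): Where the centre of the key's rim lies when fully home: on the hole's axis, 32 mm under the plate's surface, the rim standing flat on the screw's collar (within 3 mm counts). The slot leaves 0.13 rad of play either way. The screw turns stiffly (0.16 N m); a key turned on top of the side key under a hard push drags the screw round with it.
- lift_screw (a joint): How far the lift screw has been turned from where it was left, rad; 0 at the start, positive clockwise seen from above. It raises the cutter 3 mm per quarter turn. It does not tell where the side key points. The screw's bearing must not be pressed by the key with over 40 N.
- router_top: Fixed router table top 360 x 520 x 38 mm on the bench, origin at the centre of its underside; +x points away from its fence. The fence is 108 mm high above the bench and runs along y from 100 to 175 mm on the -x side of the origin.
- cutter: The router cutter, 22 mm across, in the round opening in the plate's middle; origin on its axis at bench height, the tip about 52 mm above the bench. Not to be touched.
- spanner: Bystander: steel collet spanner 170 mm long, lying flat along the +y edge of the router table top.
- glue: Bystander: white glue bottle, 60 mm across, 150 mm high, standing on the bench.
- push_block: Bystander: wooden push block 200 x 75 mm with a grip, 68 mm high, lying on the -y end of the router table top.

How it is judged (in metres and radians):
On the way, in this order (a step that is already met when the one before it is completed fails the run):
1. the key is fully home over the side key, before the screw has been turned far (z of key_rim in the frame of key_hole below -0.029 m and horizontal distance between key_rim and key_hole below 0.005 m and value of joint lift_screw below 0.6 rad), for 0.2 s.
2. the screw has been turned a quarter turn clockwise with the key home (z of key_rim in the frame of key_hole below -0.029 m and value of joint lift_screw between 1.2 and 1.95 rad), for 0.2 s.
At the end, for the whole second after the job is handed in: The screw stands 1.2 to 1.95 rad (a quarter turn, give or take some 20 degrees) clockwise of where it was; the key stands on it fully home (rim at least 29 mm under the plate, within 5 mm of the hole's axis), upright within 0.12 rad, released and at rest (all of step 2 and horizontal distance between key_rim and key_hole below 0.005 m and angle between key_grip's own z axis and vertical below 0.12 rad and linear speed of lift_key below 0.02 m/s); the robot touches nothing.
It fails at once if the key is pressed on the lift screw with more than 40 N (contact force between lift_key and lift_screw above 40 N).
It fails at once if the cutter is touched (contact force between anything else and cutter above 1 N).
It fails at once if the spanner is moved by more than 30 mm (distance of spanner from where it was at the start of the episode above 0.03 m).
It fails at once if the glue bottle is moved by more than 30 mm (distance of glue from where it was at the start of the episode above 0.03 m).
It fails at once if the push block is moved by more than 30 mm (distance of push_block from where it was at the start of the episode above 0.03 m).
It also fails if it takes over 72 s, if anything falls off the work surface, if the arm or the gripper's body presses on something with over 40 N, if the wrist force passes 120 N, or if a joint passes its speed limit or range.

## Working session

There is one attempt and no reset: what is moved stays moved. The work goes in short steps, Python scripts to look and compute and a tool call to move; the robot and the scene stay as the last step left them, time stands still between calls to the robot, and variables do not carry over. Pictures are saved under pics/ and viewed, about 8 in all and at most 12, crops included, and the job is handed in when it is done.

Besides the shell and the picture viewer there is one more tool, called after "Call:" as name([rows], argument=value, ...), one row to a line, values as JSON. jog_arm: Moves the arm, as the interface text tells. Its arguments: {"type":"object","properties":{"motion":{"type":"array"}},"required":["motion"]}

```bash
mkdir -p pics; python3 - <<'E'
from plant import ctrl,cams
import cv2,numpy as np
np.set_printoptions(precision=4,suppress=True)
for n in("top","side"):
    s=cams.snapshot(n);cv2.imwrite(f"pics/{n}0.png",s["img"][:,:,::-1]);print(n,s["K"],s["cam_to_world"])
o=ctrl.get_obs();print(o)
E
```

```text
top [[381.7628   0.     281.8264]
 [  0.     381.7628 204.7573]
 [  0.       0.       1.    ]] [[ 0.017  -0.9931  0.1159  0.4864]
 [-0.9993 -0.013   0.0356 -0.0126]
 [-0.0339 -0.1165 -0.9926  0.8726]
 [ 0.      0.      0.      1.    ]]
side [[506.2024   0.     272.8787]
 [  0.     506.2024 211.6976]
 [  0.       0.       1.    ]] [[-0.6462 -0.5531  0.5258 -0.0282]
 [-0.7629  0.4524 -0.4618  0.5608]
 [ 0.0175 -0.6996 -0.7144  0.9518]
 [ 0.      0.      0.      1.    ]]
{'clock': 0.1, 'joint_pos': array([-55.6285,  20.587 ,   0.6383,  -0.0195, -70.1361, -16.5065]), 'qvel': array([-0.0276, -0.0434,  0.1199,  0.137 , -0.0153, -0.0223]), 'tau': array([ -0.0019, -58.4163,  29.3749,   7.0155,   0.0102,  -0.0001]), 'tool_pos': array([ 0.2069, -0.642 ,  0.2367]), 'orientation': array([ 179.9135,   -0.0065, -162.1416]), 'force': array([-0.6443, -0.8172, -0.0196]), 'moment': array([-0.0205, -0.0477,  0.0354]), 'opening': 0.08770557577959316}
```

View pics/top0.png

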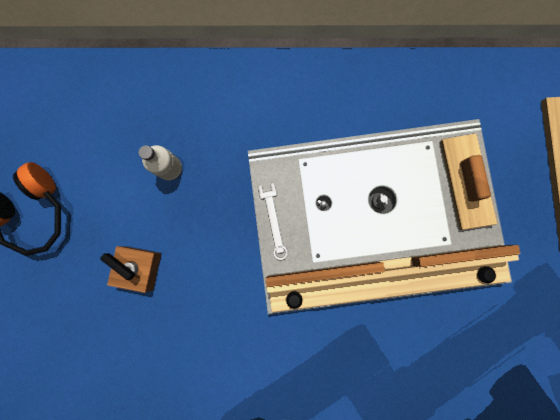

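View pics/side0.png

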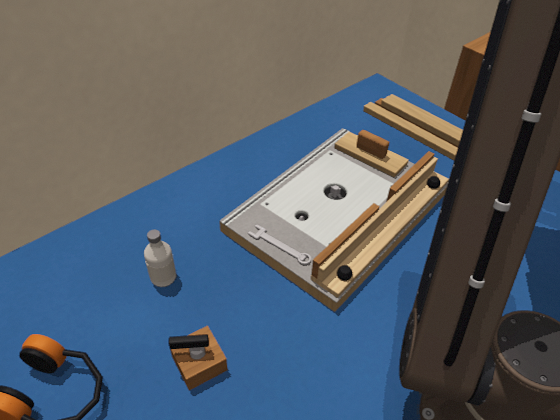

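The top view shows the key at about (128,268) with its long arm towards upper left (103,257). The key hole is at (323,202) and the cutter at (383,200). The side view shows the key at (195,345) and the hole at (301,216).

```bash
cat >h.py <<'E'
import cv2,numpy as np
from plant import ctrl,cams,order
np.set_printoptions(precision=4,suppress=True)
def ray(s,p):
    d=s["cam_to_world"][:3,:3]@np.linalg.inv(s["K"])@np.array([p[0],p[1],1.]);return s["cam_to_world"][:3,3],d
def onz(s,p,z):
    c,d=ray(s,p);return c+d*(z-c[2])/d[2]
def proj(s,P):
    T=np.linalg.inv(s["cam_to_world"]);q=s["K"]@(T[:3,:3]@np.asarray(P)+T[:3,3]);return q[:2]/q[2]
def cross(s1,p1,s2,p2):
    a,d=ray(s1,p1);b,e=ray(s2,p2);A=np.c_[d,-e];t=np.linalg.lstsq(A,b-a,rcond=None)[0]
    return (a+d*t[0]+b+e*t[1])/2,np.linalg.norm(a+d*t[0]-b-e*t[1])
def big(m):
    c=cv2.findContours(m.astype(np.uint8),cv2.RETR_EXTERNAL,cv2.CHAIN_APPROX_NONE)[0];return max(c,key=cv2.contourArea)
E
python3 - <<'E'
from h import *
W={"top":((85,235,90,75),(300,180,50,45)),"side":((160,320,75,75),(285,200,35,32))}
tiles=[]
for n in W:
    s=cams.snapshot(n);im=s["img"];
    (x,y,w,h),(x2,y2,w2,h2)=W[n]
    k=im[y:y+h,x:x+w].astype(int);blk=k.max(2)<45
    c=big(blk)+[x,y];r=cv2.minAreaRect(c);print(n,"handle",r,cv2.contourArea(c))
    B=cv2.boxPoints(r)
    if n=="top":print("handle box @98",*[onz(s,p,.098)[:2] for p in B])
    k=im[y:y+h,x:x+w].astype(int)
    wood=(k[...,0]>k[...,2]+30); c=big(cv2.morphologyEx((wood).astype(np.uint8),cv2.MORPH_CLOSE,np.ones((9,9))))+[x,y]; r=cv2.minAreaRect(c);print("block",r)
    if n=="top":print("block@48",onz(s,r[0],.048),*[onz(s,p,.048)[:2] for p in cv2.boxPoints(r)])
    g=im[y2:y2+h2,x2:x2+w2].max(2)<150
    c=big(g)+[x2,y2];e=cv2.fitEllipse(c);print("hole",e,onz(s,e[0],.038))
    for a,b,cc,d in W[n]:tiles.append(cv2.resize(im[b:b+d,a:a+cc],(390,290),interpolation=cv2.INTER_CUBIC))
    if n=="top":
        m=(im.min(2)>150).astype(np.uint8);m[:,:295]=0;m[:,455:]=0;m=cv2.morphologyEx(m,cv2.MORPH_OPEN,np.ones((5,5)));c=big(m);r=cv2.minAreaRect(c);print("plate",r,*[onz(s,p,.038)[:2] for p in cv2.boxPoints(r)])
cv2.imwrite("pics/c1.png",np.vstack([np.hstack(tiles[:2]),np.hstack(tiles[2:])])[:,:,::-1])
E
```

```text
top handle ((117.83119201660156, 266.2157287597656), (37.86872100830078, 10.06636905670166), 38.04704284667969) 321.0
handle box @98 [0.4615 0.3855] [0.4778 0.3737] [0.4319 0.3089] [0.4158 0.3207]
block ((133.28372192382812, 269.1039123535156), (44.67209243774414, 41.74891662597656), 12.994616508483887)
block@48 [0.4385 0.3359 0.048 ] [0.4048 0.3917] [0.4924 0.3771] [0.4723 0.2799] [0.3856 0.2955]
hole ((323.35614013671875, 202.6438446044922), (14.936522483825684, 15.336950302124023), 135.0) [ 0.5898 -0.0738  0.038 ]
plate ((374.0247497558594, 200.69528198242188), (118.6976318359375, 173.99957275390625), 82.76307678222656) [0.701  0.0229] [ 0.754  -0.3595] [ 0.4947 -0.3821] [ 0.4415 -0.0139]
side handle ((188.50991821289062, 342.0989990234375), (11.243921279907227, 39.00545883178711), 84.2894058227539) 201.0
block ((198.8000030517578, 356.6000061035156), (49.19349670410156, 46.51021194458008), 63.43495178222656)
hole ((301.39361572265625, 215.2823486328125), (8.985140800476074, 13.29222297668457), 97.77519226074219) [ 0.5894 -0.0772  0.038 ]
```

View pics/c1.png

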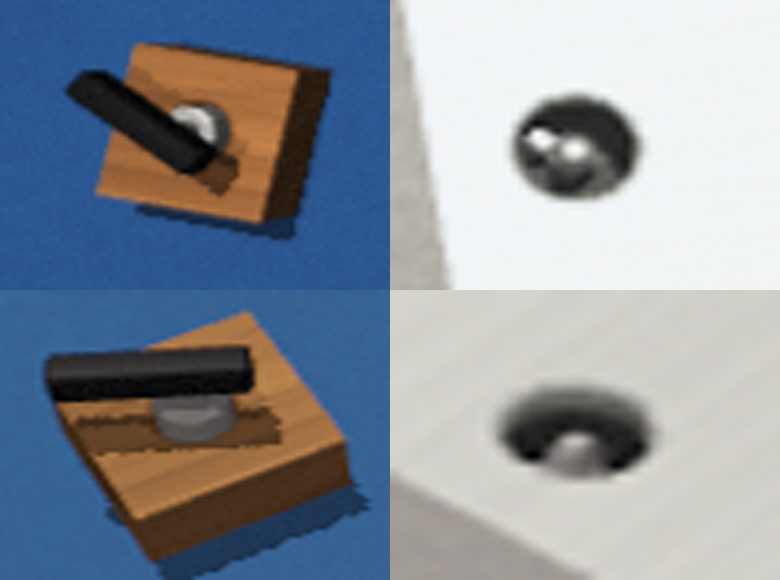

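The crops show the key's neck near the lower-right end of the handle, so the long arm (+x) points at yaw ≈55°. The hole is at about (0.590,-0.075), and the table yaw is about 8°. I'll start moving, via a waypoint.

Call:
jog_arm([
  {"offset": [-477, 363, 0], "roll": -1.92, "hand": 60},
  {"offset": [-477, 363, 0], "roll": -1.92, "hand": 60},
  {"offset": [-477, 363, 0], "roll": -1.92, "hand": 60},
  {"offset": [-477, 363, 0], "roll": -1.92, "hand": 60},
  {"offset": [-477, 363, 0], "roll": -1.92, "hand": 60},
  {"offset": [-477, 363, 0], "roll": -1.92, "hand": 60},
  {"offset": [-477, 363, 0], "roll": -1.92, "hand": 60},
  {"offset": [-477, 363, 0], "roll": -1.92, "hand": 60},
  {"offset": [-477, 363, 0], "roll": -1.92, "hand": 60},
  {"offset": [-477, 363, 0], "roll": -1.92, "hand": 60},
  {"offset": [-477, 363, 0], "roll": -1.92, "hand": 60},
  {"offset": [-477, 363, 0], "roll": -1.92, "hand": 60},
  {"offset": [-477, 363, 0], "roll": -1.92, "hand": 60},
  {"offset": [-477, 363, 0], "roll": -1.92, "hand": 60},
  {"offset": [-477, 363, 0], "roll": -1.92, "hand": 60},
  {"offset": [-477, 363, 0], "roll": -1.92, "hand": 60},
  {"offset": [-477, 363, 0], "roll": -1.92, "hand": 60},
  {"offset": [-477, 363, 0], "roll": -1.92, "hand": 60},
])

```text
clock: 1.7
tool_pos: [0.5496, -0.1504, 0.2373]
orientation: [180.0, 0.0, -52.2]
force: [0.2, -0.3, -0.0]
opening: 0.0601
```

```bash
cat >>h.py <<'E'
def go(x,y,z,yaw=None):
    o=ctrl.get_obs();p=o["tool_pos"];ps=np.radians(o["orientation"][2]);d=np.array([x,y,z])-p
    c,s=np.cos(ps),np.sin(ps)
    print("t",o["clock"],"pos",p,"ori",o["orientation"],"j",o["joint_pos"],"F",o["force"],"M",o["moment"],"open",o["opening"])
    print("offset mm",1e3*np.array([c*d[0]+s*d[1],s*d[0]-c*d[1],-d[2]]))
    if yaw is not None:print("roll",-np.radians((yaw-o["orientation"][2]+180)%360-180))
E
python3 -c "
from h import *
go(.440,.342,.15,54.7)"
```

```text
t 1.7 pos [ 0.5496 -0.1504  0.2373] ori [179.975    0.0188 -52.2131] j [  4.3605  10.717  -12.8744  -0.0021 -66.4397  33.4273] F [ 0.1966 -0.3303 -0.0094] M [-0.0045  0.155  -0.0042] open 0.060079231373761664
offset mm [-456.2981 -215.1522   87.3209]
roll -1.8659850848471227
```

Call:
jog_arm([
  {"offset": [-456, -215, 87], "roll": -1.866, "hand": 60},
  {"offset": [-456, -215, 87], "roll": -1.866, "hand": 60},
  {"offset": [-456, -215, 87], "roll": -1.866, "hand": 60},
  {"offset": [-456, -215, 87], "roll": -1.866, "hand": 60},
  {"offset": [-456, -215, 87], "roll": -1.866, "hand": 60},
  {"offset": [-456, -215, 87], "roll": -1.866, "hand": 60},
  {"offset": [-456, -215, 87], "roll": -1.866, "hand": 60},
  {"offset": [-456, -215, 87], "roll": -1.866, "hand": 60},
  {"offset": [-456, -215, 87], "roll": -1.866, "hand": 60},
  {"offset": [-456, -215, 87], "roll": -1.866, "hand": 60},
  {"offset": [-456, -215, 87], "roll": -1.866, "hand": 60},
  {"offset": [-456, -215, 87], "roll": -1.866, "hand": 60},
  {"offset": [-456, -215, 87], "roll": -1.866, "hand": 60},
  {"offset": [-456, -215, 87], "roll": -1.866, "hand": 60},
  {"offset": [-456, -215, 87], "roll": -1.866, "hand": 60},
  {"offset": [-456, -215, 87], "roll": -1.866, "hand": 60},
  {"offset": [-456, -215, 87], "roll": -1.866, "hand": 60},
  {"offset": [-456, -215, 87], "roll": -1.866, "hand": 60},
])

```text
clock: 3.2
tool_pos: [0.4398, 0.3407, 0.1508]
orientation: [-180.0, -0.0, 54.4]
force: [0.1, 0.4, -0.8]
opening: 0.0597
```

```bash
python3 - <<'E'
from h import *
go(.440,.342,.078,54.7)
T=[]
for n,(x,y,w,h) in {"top":(85,225,90,90),"side":(140,280,110,110)}.items():
    s=cams.snapshot(n);im=s["img"].copy();t=cv2.resize(im[y:y+h,x:x+w],(390,390),interpolation=cv2.INTER_CUBIC)
    for P in ((.44,.342,.098),(.44+.0289,.342+.0408,.098)):
        q=(proj(s,P)-[x,y]+.5)*390/w;cv2.circle(t,tuple(int(v) for v in q),3,(255,0,0),-1)
    T.append(t)
cv2.imwrite("pics/c2.png",np.hstack(T)[:,:,::-1])
E
```

```text
t 3.2 pos [0.4398 0.3407 0.1508] ori [-179.9987   -0.0185   54.4479] j [ 57.9285  13.6603 -21.2868  -0.0002 -55.0343  86.5195] F [ 0.0505  0.3962 -0.8012] M [-0.1361  0.1085 -0.0106] open 0.059721815372869747
offset mm [ 1.2008 -0.6171 72.7815]
roll -0.004400053582199151
```

View pics/c2.png

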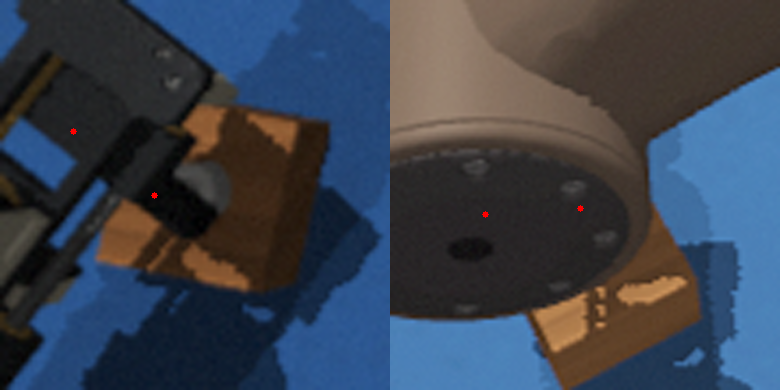

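The arm hides most of the key in this picture. The predicted axis point falls on the handle, and the tube is visible next to it. I'll descend and grip.

Call:
jog_arm([
  {"offset": [1, -0.5, 30], "roll": -0.004, "hand": 60},
  {"offset": [1, -0.5, 50], "roll": -0.004, "hand": 60},
  {"offset": [1, -0.5, 65], "roll": -0.004, "hand": 60},
  {"offset": [1, -0.5, 72], "roll": -0.004, "hand": 60},
  {"offset": [1, -0.5, 72], "roll": -0.004, "hand": 60},
  {"offset": [1, -0.5, 72], "roll": -0.004, "hand": 40},
  {"offset": [1, -0.5, 72], "roll": -0.004, "hand": 25},
  {"offset": [1, -0.5, 72], "roll": -0.004, "hand": 10},
  {"offset": [1, -0.5, 72], "roll": -0.004, "hand": 0},
  {"offset": [1, -0.5, 72], "roll": -0.004, "hand": 0},
  {"offset": [1, -0.5, 72], "roll": -0.004, "hand": 0},
  {"offset": [1, -0.5, 72], "roll": -0.004, "hand": 0},
  {"offset": [1, -0.5, 72], "roll": -0.004, "hand": 0},
  {"offset": [1, -0.5, 72], "roll": -0.004, "hand": 0},
  {"offset": [1, -0.5, 72], "roll": -0.004, "hand": 0},
])

```text
clock: 4.55
tool_pos: [0.4397, 0.3425, 0.0787]
orientation: [180.0, -0.0, 55.0]
force: [0.3, 0.2, 2.0]
opening: 0.016
```

```bash
python3 -c "
from h import *
go(.440,.342,.178)"
```

```text
t 4.55 pos [0.4397 0.3425 0.0787] ori [179.996   -0.0094  55.0198] j [ 58.0489  18.5255 -25.7229   0.0063 -45.7424  86.9665] F [0.3411 0.156  1.9875] M [-0.2256  0.2708  0.0342] open 0.016028762153642122
offset mm [ -0.2431   0.54   -99.2865]
```

Call:
jog_arm([
  {"offset": [0, 0, -15], "roll": 0, "hand": 0},
  {"offset": [0, 0, -35], "roll": 0, "hand": 0},
  {"offset": [0, 0, -60], "roll": 0, "hand": 0},
  {"offset": [0, 0, -90], "roll": 0, "hand": 0},
  {"offset": [-19, 27, -90], "roll": 0, "hand": 0},
  {"offset": [-42, 60, -90], "roll": -0.05, "hand": 0},
  {"offset": [-64, 91, -90], "roll": -0.1, "hand": 0},
  {"offset": [-86, 122, -90], "roll": -0.15, "hand": 0},
  {"offset": [-108, 153, -90], "roll": -0.175, "hand": 0},
  {"offset": [-130, 184, -90], "roll": -0.175, "hand": 0},
  {"offset": [-152, 215, -90], "roll": -0.175, "hand": 0},
  {"offset": [-174, 246, -90], "roll": -0.175, "hand": 0},
  {"offset": [-196, 277, -90], "roll": -0.175, "hand": 0},
  {"offset": [-218, 308, -90], "roll": -0.175, "hand": 0},
  {"offset": [-236, 335, -90], "roll": -0.175, "hand": 0},
  {"offset": [-250, 353, -90], "roll": -0.175, "hand": 0},
  {"offset": [-255, 361, -90], "roll": -0.175, "hand": 0},
  {"offset": [-256, 362, -90], "roll": -0.175, "hand": 0},
  {"offset": [-256, 362, -90], "roll": -0.175, "hand": 0},
  {"offset": [-256, 362, -90], "roll": -0.175, "hand": 0},
])

```text
clock: 6.22
tool_pos: [0.589, -0.0742, 0.1682]
orientation: [-180.0, 0.0, 65.0]
force: [-0.7, 0.0, -2.1]
opening: 0.0161
```

```bash
python3 - <<'E'
from h import *
go(.5896,-.0755,.145)
T=[]
for n,(x,y,w,h) in {"top":(270,140,110,110),"side":(240,120,130,130)}.items():
    s=cams.snapshot(n);im=s["img"].copy();cv2.imwrite(f"pics/{n}3.png",im[:,:,::-1]);t=cv2.resize(im[y:y+h,x:x+w],(400,400),interpolation=cv2.INTER_CUBIC)
    T.append(t)
cv2.imwrite("pics/c3.png",np.hstack(T)[:,:,::-1])
E
```

```text
t 6.2167 pos [ 0.589  -0.0742  0.1682] ori [-179.9599    0.003    65.0499] j [ 11.6579  16.0615 -15.3428  -0.0252 -58.6297 143.4051] F [-0.66    0.0244 -2.1462] M [-0.1321  0.1214 -0.0088] open 0.016149450916978066
offset mm [-0.9544  1.0963 23.2339]
```

View pics/c3.png

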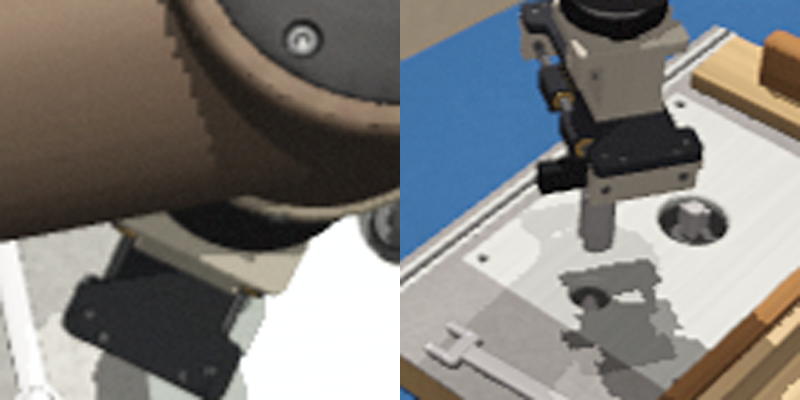

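The side view shows the tube hanging free just up-image of the hole: tube crop (597,225), hole (590,298). The error along the handle shows in this view, so I'll measure the tube edges.

```bash
python3 - <<'E'
from h import *
s=cams.snapshot("side");im=s["img"]
g=cv2.cvtColor(im,cv2.COLOR_RGB2GRAY)
for r in range(182,204,2): print(r,g[r,292:318])
for z in(.110,.105,.1):print(z,proj(s,(.589,-.0742,z)),[proj(s,np.array([.589,-.0742,z])+k*np.array([-.646,-.763,0])/np.hypot(.646,.763)*.0145) for k in(-1,1)])
t=cams.snapshot("top")
i0=cv2.imread("pics/top0.png")[:,:,::-1];i1=cv2.imread("pics/side0.png")[:,:,::-1]
for q,i,(x,y,w,h) in((t,i0,(300,180,50,45)),(s,i1,(285,200,35,32))):
    f=cv2.resize(i[y:y+h,x:x+w],None,fx=8,fy=8,interpolation=cv2.INTER_CUBIC).max(2)
    for th in(130,160,190):
        c=big(f<th).reshape(-1,2); c=cv2.convexHull(c);e=cv2.fitEllipse(c);p=(np.array(e[0])+.5)/8-.5+[x,y];print(th,p,np.array(e[1])/8,onz(q,p,.038))
E
```

```text
182 [177 223 235 233 233 236 194 115 102 104 108 108 111  83  50  62  97 107
 108 108 108 108 107 108 106 107]
184 [234 233 233 233 234 239 184  84 101 108 109 108 109 110 105 106 108 106
 105 102  99  98  98 125 163 173]
186 [213 213 213 213 213 215 162  80 100 103 107 107 105 103 100  98  94  86
 182 224 232 236 237 236 233 233]
188 [208 208 208 208 210 202 145  83  91  94  95  95  98  97  97  94  90  80
 216 239 235 233 231 230 230 230]
190 [208 209 209 208 211 202 146  84  93  95  96  97  97  97  95  94  89 117
 218 235 231 230 230 230 231 231]
192 [208 209 208 210 212 186 123  87  94  96  96  98  99  96  95  93  85 147
 220 234 231 231 231 232 231 231]
194 [208 209 224 220 215 175  99  88  95  96  96  97  96  97  94  93  90 108
 196 216 213 227 233 231 232 232]
196 [220 210 209 209 212 170  99  85  90  92  94  93  94  93  94  93  87 138
 198 211 206 206 207 208 207 208]
198 [208 208 207 208 209 211 199 141  88  93  94  94  95  94  92  88  82 164
 202 208 208 208 207 205 207 206]
200 [208 208 209 210 211 213 212 158  83  87  88  91  93  90  87  79 155 201
 209 208 206 205 206 205 207 208]
202 [210 210 211 212 209 207 208 207 205 205 192 179 196 201 202 208 210 208
 206 206 206 206 206 208 207 206]
0.11 [302.3083 195.1872] [array([296.2918, 195.1119]), array([308.323 , 195.2624])]
0.105 [302.1861 196.6836] [array([296.1871, 196.6087]), array([308.1832, 196.7584])]
0.1 [302.0646 198.1713] [array([296.0831, 198.0969]), array([308.0442, 198.2456])]
130 [323.4137 202.4976] [15.438  15.7547] [ 0.5901 -0.0739  0.038 ]
160 [323.3841 202.4685] [15.988  16.3255] [ 0.5902 -0.0738  0.038 ]
190 [323.4082 202.4573] [16.5652 16.8905] [ 0.5902 -0.0739  0.038 ]
130 [301.3213 215.39  ] [ 9.5086 13.6347] [ 0.5892 -0.0768  0.038 ]
160 [301.2919 215.2145] [10.2514 14.3393] [ 0.5897 -0.0772  0.038 ]
190 [301.307  215.1041] [11.2127 15.3513] [ 0.59   -0.0775  0.038 ]
```

Both cameras agree along the handle to under 1 mm. The correction is about +1.6 mm in x and -0.4 mm in y. I'll enter the hole to just above the side key, stopping before contact.

Call:
jog_arm([
  {"offset": [0.3, 1.6, 15], "roll": 0, "hand": 0},
  {"offset": [0.3, 1.6, 35], "roll": 0, "hand": 0},
  {"offset": [0.3, 1.6, 48], "roll": 0, "hand": 0},
  {"offset": [0.3, 1.6, 54], "roll": 0, "hand": 0},
  {"offset": [0.3, 1.6, 58], "roll": 0, "hand": 0},
  {"offset": [0.3, 1.6, 61], "roll": 0, "hand": 0},
  {"offset": [0.3, 1.6, 63], "roll": 0, "hand": 0},
  {"offset": [0.3, 1.6, 64], "roll": 0, "hand": 0},
  {"offset": [0.3, 1.6, 64], "roll": 0, "hand": 0},
])

```text
clock: 7.17
tool_pos: [0.5913, -0.0752, 0.105]
orientation: [180.0, -0.0, 65.0]
force: [0.3, -0.7, -1.9]
opening: 0.0159
```

```bash
python3 -c "
from h import *
go(.5906,-.0746,.094)"
```

```text
t 7.1667 pos [ 0.5913 -0.0752  0.105 ] ori [179.9646  -0.0234  65.046 ] j [ 11.5239  19.8686 -19.2636   0.0028 -50.8255 143.5202] F [ 0.3195 -0.7207 -1.9065] M [-0.1257  0.0748 -0.0038] open 0.015945910578920745
offset mm [ 0.2541 -0.8837 10.9728]
```

Call:
jog_arm([
  {"offset": [0, -0.3, 2], "roll": 0, "hand": 0},
  {"offset": [0, -0.3, 4], "roll": 0, "hand": 0},
  {"offset": [0, -0.3, 6], "roll": 0, "hand": 0},
  {"offset": [0, -0.3, 6], "roll": 0, "hand": 0},
])

```text
clock: 7.5
tool_pos: [0.5905, -0.0752, 0.0982]
orientation: [-180.0, 0.0, 65.0]
force: [-0.3, 0.2, -3.1]
opening: 0.016
```

Call:
jog_arm([
  {"offset": [0, 0, 2], "roll": 0, "hand": 0},
  {"offset": [0, 0, 4], "roll": 0, "hand": 0},
  {"offset": [0, 0, 5], "roll": 0, "hand": 0},
  {"offset": [0, 0, 5], "roll": 0, "hand": 0},
])

```text
clock: 7.83
tool_pos: [0.5905, -0.0752, 0.0932]
orientation: [-180.0, 0.0, 65.0]
force: [-0.8, 0.1, -2.1]
opening: 0.0159
```

Call:
jog_arm([
  {"offset": [0, 0, 1], "roll": 0, "hand": 0},
  {"offset": [0, 0, 1.5], "roll": 0, "hand": 0},
  {"offset": [0, 0, 1.5], "roll": 0, "hand": 0},
])

```text
clock: 8.08
tool_pos: [0.5907, -0.0751, 0.0919]
orientation: [-180.0, 0.0, 65.0]
force: [-0.4, -0.3, -2.3]
opening: 0.0159
```

Call:
jog_arm([
  {"offset": [0, 0, 1], "roll": 0, "hand": 0},
  {"offset": [0, 0, 1], "roll": 0, "hand": 0},
])

```text
clock: 8.25
tool_pos: [0.5907, -0.0751, 0.0909]
orientation: [-180.0, 0.0, 65.0]
force: [0.0, 0.1, -2.2]
opening: 0.0158
```

Call:
jog_arm([
  {"offset": [0, 0, 0.7], "roll": 0, "hand": 0},
  {"offset": [0, 0, 0.7], "roll": 0, "hand": 0},
])

```text
clock: 8.42
tool_pos: [0.5907, -0.0752, 0.0903]
orientation: [-180.0, 0.0, 65.0]
force: [0.1, -0.7, -1.6]
opening: 0.0157
```

Call:
jog_arm([
  {"offset": [0, 0, 0.7], "roll": 0, "hand": 0},
  {"offset": [0, 0, 0.7], "roll": 0, "hand": 0},
])

```text
clock: 8.58
tool_pos: [0.5907, -0.0751, 0.0895]
orientation: [-180.0, 0.0, 65.0]
force: [0.9, 0.4, -1.9]
opening: 0.0158
```

Call:
jog_arm([
  {"offset": [0, 0, 0.7], "roll": 0, "hand": 0},
  {"offset": [0, 0, 0.7], "roll": 0, "hand": 0},
])

```text
clock: 8.75
tool_pos: [0.5907, -0.0751, 0.0888]
orientation: [-180.0, 0.0, 65.0]
force: [-0.5, 0.1, -2.2]
opening: 0.0157
```

Call:
jog_arm([
  {"offset": [0, 0, 0.5], "roll": 0, "hand": 0},
  {"offset": [0, 0, 0.5], "roll": 0, "hand": 0},
])

```text
clock: 8.92
tool_pos: [0.5907, -0.0752, 0.0884]
orientation: [-180.0, 0.0, 65.0]
force: [-0.1, -0.1, -1.6]
opening: 0.0158
```

Call:
jog_arm([
  {"offset": [0, 0, 0.5], "roll": 0, "hand": 0},
  {"offset": [0, 0, 0.5], "roll": 0, "hand": 0},
])

```text
clock: 9.08
tool_pos: [0.5907, -0.0751, 0.0879]
orientation: [-180.0, 0.0, 65.0]
force: [0.4, 0.2, -1.7]
opening: 0.016
```

Call:
jog_arm([
  {"offset": [0, 0, 0.8], "roll": 0, "hand": 0},
  {"offset": [0, 0, 0.8], "roll": 0, "hand": 0},
])

```text
clock: 9.25
tool_pos: [0.5907, -0.0751, 0.087]
orientation: [-180.0, 0.0, 65.0]
force: [-0.6, 0.2, -2.9]
opening: 0.0158
```

Call:
jog_arm([
  {"offset": [0, 0, 0.8], "roll": 0, "hand": 0},
  {"offset": [0, 0, 0.8], "roll": 0, "hand": 0},
])

```text
clock: 9.42
tool_pos: [0.5907, -0.0751, 0.0862]
orientation: [-180.0, 0.0, 65.0]
force: [-0.1, -0.5, -2.9]
opening: 0.0158
```

Call:
jog_arm([
  {"offset": [0, 0, 0.8], "roll": 0, "hand": 0},
  {"offset": [0, 0, 0.8], "roll": 0, "hand": 0},
])

```text
clock: 9.58
tool_pos: [0.5907, -0.0751, 0.0854]
orientation: [-180.0, 0.0, 65.0]
force: [-0.3, 0.1, -2.7]
opening: 0.0158
```

```bash
python3 -c "
from h import *
go(.5906,-.0746,.0747)"
```

```text
t 9.5833 pos [ 0.5907 -0.0751  0.0854] ori [-179.9893    0.0053   65.0405] j [ 11.54    21.1269 -20.4258  -0.0029 -48.4591 143.5024] F [-0.2878  0.1461 -2.669 ] M [-0.1196  0.0903  0.0065] open 0.015813528585478423
offset mm [ 0.4656 -0.2841 10.7054]
```

No contact 5 mm past where the side key's top should be, so the slot may already be over it. That also fits the bright spot seen earlier. I'll keep going gently.

Call:
jog_arm([
  {"offset": [0, 0, 0.8], "roll": 0, "hand": 0},
  {"offset": [0, 0, 1.6], "roll": 0, "hand": 0},
  {"offset": [0, 0, 1.6], "roll": 0, "hand": 0},
])

```text
clock: 9.83
tool_pos: [0.5906, -0.0751, 0.0838]
orientation: [-180.0, 0.0, 65.0]
force: [1.2, -1.0, -1.6]
opening: 0.0157
```

Call:
jog_arm([
  {"offset": [0, 0, 0.8], "roll": 0, "hand": 0},
  {"offset": [0, 0, 1.6], "roll": 0, "hand": 0},
  {"offset": [0, 0, 1.6], "roll": 0, "hand": 0},
])

```text
clock: 10.08
tool_pos: [0.5906, -0.0751, 0.0821]
orientation: [-180.0, 0.0, 65.0]
force: [-0.6, 0.7, -1.7]
opening: 0.0154
```

Call:
jog_arm([
  {"offset": [0, 0, 0.8], "roll": 0, "hand": 0},
  {"offset": [0, 0, 1.6], "roll": 0, "hand": 0},
  {"offset": [0, 0, 1.6], "roll": 0, "hand": 0},
])

```text
clock: 10.33
tool_pos: [0.5907, -0.0751, 0.0806]
orientation: [-180.0, 0.0, 65.0]
force: [-1.1, -0.8, -1.8]
opening: 0.0159
```

Call:
jog_arm([
  {"offset": [0, 0, 0.8], "roll": 0, "hand": 0},
  {"offset": [0, 0, 1.6], "roll": 0, "hand": 0},
  {"offset": [0, 0, 1.6], "roll": 0, "hand": 0},
])

```text
clock: 10.58
tool_pos: [0.5906, -0.0751, 0.079]
orientation: [-180.0, 0.0, 65.0]
force: [-0.4, -0.1, -1.4]
opening: 0.0158
```

Call:
jog_arm([
  {"offset": [0, 0, 0.8], "roll": 0, "hand": 0},
  {"offset": [0, 0, 1.6], "roll": 0, "hand": 0},
  {"offset": [0, 0, 1.6], "roll": 0, "hand": 0},
])

```text
clock: 10.83
tool_pos: [0.5906, -0.0751, 0.0774]
orientation: [-180.0, 0.0, 65.0]
force: [0.6, 0.3, -2.1]
opening: 0.0158
```

Call:
jog_arm([
  {"offset": [0, 0, 0.6], "roll": 0, "hand": 0},
  {"offset": [0, 0, 1.2], "roll": 0, "hand": 0},
  {"offset": [0, 0, 1.2], "roll": 0, "hand": 0},
])

```text
clock: 11.08
tool_pos: [0.5907, -0.0751, 0.0762]
orientation: [-180.0, 0.0, 65.0]
force: [-0.5, 0.2, -2.1]
opening: 0.0159
```

Call:
jog_arm([
  {"offset": [0, 0, 0.5], "roll": 0, "hand": 0},
  {"offset": [0, 0, 0.5], "roll": 0, "hand": 0},
])

```text
clock: 11.25
tool_pos: [0.5907, -0.0751, 0.0758]
orientation: [-180.0, 0.0, 65.0]
force: [-0.6, -0.9, -1.9]
opening: 0.0162
```

```bash
python3 - <<'E'
from h import *
go(.5906,-.0746,.0747)
s=cams.snapshot("side");im=s["img"];x,y,w,h=240,130,130,130
cv2.imwrite("pics/c4.png",cv2.resize(im[y:y+h,x:x+w],(560,560),interpolation=cv2.INTER_CUBIC)[:,:,::-1])
E
```

```text
t 11.25 pos [ 0.5907 -0.0751  0.0758] ori [-179.996     0.0007   65.041 ] j [ 11.5414  21.7842 -20.9506  -0.0025 -47.2688 143.5013] F [-0.6173 -0.8506 -1.889 ] M [-0.1614  0.1129 -0.0186] open 0.016191006615584296
offset mm [ 0.4188 -0.3283  1.0896]
```

View pics/c4.png

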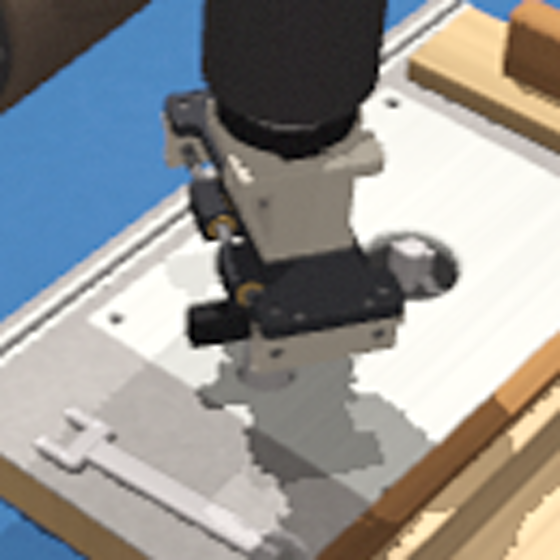

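The side view shows the tube almost entirely below the plate, with the handle just above it, so it is inside the slot. I'll lower it to contact and then turn.

Call:
jog_arm([
  {"offset": [0, 0, 0.5], "roll": 0, "hand": 0},
  {"offset": [0, 0, 0.5], "roll": 0, "hand": 0},
])

```text
clock: 11.47
tool_pos: [0.5907, -0.0751, 0.0753]
orientation: [-180.0, -0.0, 65.0]
force: [-0.5, 0.5, -1.0]
opening: 0.0158
```

Call:
jog_arm([
  {"offset": [0, 0, 0.4], "roll": 0, "hand": 0},
  {"offset": [0, 0, 0.4], "roll": 0, "hand": 0},
])

```text
clock: 11.63
tool_pos: [0.5907, -0.0751, 0.0749]
orientation: [-180.0, 0.0, 65.0]
force: [-0.4, -0.4, -2.1]
opening: 0.016
```

Call:
jog_arm([
  {"offset": [0, 0, 0.3], "roll": 0, "hand": 0},
  {"offset": [0, 0, 0.3], "roll": 0, "hand": 0},
])

```text
clock: 11.8
tool_pos: [0.5908, -0.0751, 0.0747]
orientation: [180.0, 0.0, 65.0]
force: [-0.1, -0.3, -0.7]
opening: 0.016
```

Call:
jog_arm([
  {"offset": [0, 0, 0.2], "roll": 0.04, "hand": 0},
  {"offset": [0, 0, 0.2], "roll": 0.08, "hand": 0},
  {"offset": [0, 0, 0.2], "roll": 0.08, "hand": 0},
])

```text
clock: 12.05
tool_pos: [0.5908, -0.0753, 0.0747]
orientation: [180.0, 0.0, 60.4]
force: [0.0, -0.4, 0.7]
opening: 0.0158
```

```bash
python3 -c "
from h import *
go(.5906,-.0746,.0747)"
```

```text
t 12.05 pos [ 0.5908 -0.0753  0.0747] ori [179.9907   0.0085  60.3615] j [ 11.5347  21.8611 -21.0174   0.0171 -47.1201 138.8152] F [ 0.0104 -0.3832  0.6591] M [-0.2703  0.3182  0.014 ] open 0.01578856356221647
offset mm [ 0.5004 -0.4763 -0.0154]
```

Call:
jog_arm([
  {"offset": [0, 0, 0], "roll": 0.04, "hand": 0},
  {"offset": [0, 0, 0], "roll": 0.08, "hand": 0},
  {"offset": [0, 0, 0], "roll": 0.08, "hand": 0},
])

```text
clock: 12.3
tool_pos: [0.5908, -0.0752, 0.0747]
orientation: [180.0, 0.0, 55.9]
force: [-0.5, 0.3, 1.5]
opening: 0.0158
```

```bash
python3 -c "
from h import *
go(.5906,-.0746,.0747)"
```

```text
t 12.3 pos [ 0.5908 -0.0752  0.0747] ori [179.9865   0.0013  55.8504] j [ 11.5348  21.8606 -21.0142   0.0144 -47.1167 134.3058] F [-0.4529  0.2809  1.5213] M [-0.3461  0.3729 -0.0003] open 0.01578377393969113
offset mm [ 0.4119 -0.5427  0.0024]
```

Call:
jog_arm([
  {"offset": [0, 0, 0], "roll": 0.04, "hand": 0},
  {"offset": [0, 0, 0], "roll": 0.08, "hand": 0},
  {"offset": [0, 0, 0], "roll": 0.08, "hand": 0},
])

```text
clock: 12.55
tool_pos: [0.5905, -0.0752, 0.0747]
orientation: [-180.0, 0.0, 51.3]
force: [-3.0, 0.1, 2.1]
opening: 0.0156
```

```bash
python3 -c "
from h import *
go(.5906,-.0746,.0747)"
```

```text
t 12.55 pos [ 0.5905 -0.0752  0.0747] ori [-179.9821    0.0193   51.3141] j [ 11.5422  21.8508 -21.0263  -0.002  -47.1492 129.7732] F [-3.0145  0.0909  2.1344] M [-0.022   1.0957 -0.0028] open 0.015565327774157027
offset mm [ 0.5363 -0.2386 -0.0134]
```

The slot's wall meets the side key at about yaw 52°: a sideways force appears there and the vertical load is only about 4 N. Now I'll turn clockwise in stages.

Call:
jog_arm([
  {"offset": [0, 0, 0], "roll": 0.05, "hand": 0},
  {"offset": [0, 0, 0], "roll": 0.1, "hand": 0},
  {"offset": [0, 0, 0], "roll": 0.15, "hand": 0},
  {"offset": [0, 0, 0], "roll": 0.2, "hand": 0},
  {"offset": [0, 0, 0], "roll": 0.25, "hand": 0},
  {"offset": [0, 0, 0], "roll": 0.3, "hand": 0},
  {"offset": [0, 0, 0], "roll": 0.3, "hand": 0},
])

```text
clock: 13.13
tool_pos: [0.5893, -0.0746, 0.0747]
orientation: [-179.9, 0.1, 34.1]
force: [-6.3, 4.9, 8.1]
opening: 0.0158
```

```bash
python3 - <<'E'
from h import *
go(.5906,-.0746,.0747)
T=[]
for n,(x,y,w,h) in {"top":(270,150,110,110),"side":(250,150,110,110)}.items():
    im=cams.snapshot(n)["img"];T.append(cv2.resize(im[y:y+h,x:x+w],(400,400),interpolation=cv2.INTER_CUBIC))
cv2.imwrite("pics/c5.png",np.hstack(T)[:,:,::-1])
E
```

```text
t 13.1333 pos [ 0.5893 -0.0746  0.0747] ori [-179.8988    0.0928   34.1061] j [ 11.5851  21.8138 -21.0606  -0.0788 -47.2502 112.5745] F [-6.3354  4.8543  8.0652] M [1.7343 2.9287 0.0829] open 0.015808560581989706
offset mm [ 1.071   0.7231 -0.0398]
```

View pics/c5.png

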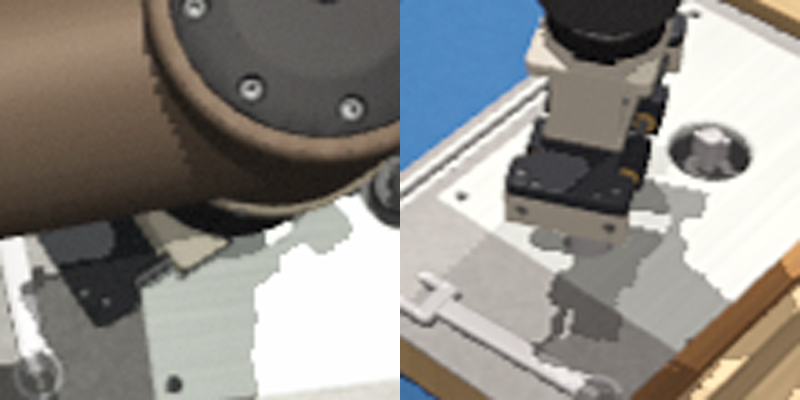

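The picture shows the gripper turning with the key still down. The side load is 8 N and the vertical load is rising, so I'll ease up slightly and continue.

Call:
jog_arm([
  {"offset": [0, 0, -0.3], "roll": 0.05, "hand": 0},
  {"offset": [0, 0, -0.3], "roll": 0.1, "hand": 0},
  {"offset": [0, 0, -0.3], "roll": 0.15, "hand": 0},
  {"offset": [0, 0, -0.3], "roll": 0.2, "hand": 0},
  {"offset": [0, 0, -0.3], "roll": 0.2, "hand": 0},
])

```text
clock: 13.65
tool_pos: [0.5894, -0.0743, 0.0747]
orientation: [-179.9, 0.1, 22.6]
force: [-6.1, 5.6, 6.0]
opening: 0.016
```

```bash
python3 -c "
from h import *
go(.5906,-.0746,.0747)"
```

```text
t 13.65 pos [ 0.5894 -0.0743  0.0747] ori [-179.9024    0.0935   22.647 ] j [ 11.602   21.8114 -21.0447  -0.1061 -47.2543 101.117 ] F [-6.1352  5.5949  6.0272] M [2.2446 2.6147 0.0965] open 0.01595061218904901
offset mm [0.9778 0.7534 0.01  ]
```

Call:
jog_arm([
  {"offset": [0, 0, 0], "roll": 0.05, "hand": 0},
  {"offset": [0, 0, 0], "roll": 0.1, "hand": 0},
  {"offset": [0, 0, 0], "roll": 0.15, "hand": 0},
  {"offset": [0, 0, 0], "roll": 0.2, "hand": 0},
  {"offset": [0, 0, 0], "roll": 0.2, "hand": 0},
])

```text
clock: 14.07
tool_pos: [0.5897, -0.0741, 0.0748]
orientation: [-179.9, 0.1, 11.2]
force: [-4.5, 6.2, 5.4]
opening: 0.0156
```

```bash
python3 -c "
from h import *
go(.5906,-.0746,.0747)"
```

```text
t 14.0667 pos [ 0.5897 -0.0741  0.0748] ori [-179.9146    0.0721   11.1851] j [ 11.61    21.8134 -21.029   -0.1171 -47.2292  89.6546] F [-4.5075  6.1665  5.3929] M [2.5209 2.4102 0.0461] open 0.01561729310749792
offset mm [0.7631 0.6761 0.0569]
```

The side force rotates with the key and stays near 8 N, so the screw is turning. I'll turn on to a final yaw of about -43°.

Call:
jog_arm([
  {"offset": [0, 0, 0], "roll": 0.06, "hand": 0},
  {"offset": [0, 0, 0], "roll": 0.12, "hand": 0},
  {"offset": [0, 0, 0], "roll": 0.18, "hand": 0},
  {"offset": [0, 0, 0], "roll": 0.24, "hand": 0},
  {"offset": [0, 0, 0], "roll": 0.3, "hand": 0},
  {"offset": [0, 0, 0], "roll": 0.36, "hand": 0},
  {"offset": [0, 0, 0], "roll": 0.42, "hand": 0},
  {"offset": [0, 0, 0], "roll": 0.45, "hand": 0},
])

```text
clock: 14.73
tool_pos: [0.5905, -0.0738, 0.0747]
orientation: [-179.9, 0.0, -14.6]
force: [-3.5, 7.8, 1.3]
opening: 0.0159
```

```bash
python3 -c "
from h import *
go(.5906,-.0746,.0747)"
```

```text
t 14.7333 pos [ 0.5905 -0.0738  0.0747] ori [-179.921     0.0336  -14.5965] j [ 11.622   21.834  -21.0011  -0.1169 -47.1602  63.861 ] F [-3.5127  7.8367  1.2976] M [2.8916 1.4636 0.1407] open 0.015881215323565033
offset mm [0.3419 0.722  0.0195]
```

Call:
jog_arm([
  {"offset": [0, 0, 0], "roll": 0.06, "hand": 0},
  {"offset": [0, 0, 0], "roll": 0.12, "hand": 0},
  {"offset": [0, 0, 0], "roll": 0.18, "hand": 0},
  {"offset": [0, 0, 0], "roll": 0.24, "hand": 0},
  {"offset": [0, 0, 0], "roll": 0.3, "hand": 0},
  {"offset": [0, 0, 0], "roll": 0.36, "hand": 0},
  {"offset": [0, 0, 0], "roll": 0.42, "hand": 0},
  {"offset": [0, 0, 0], "roll": 0.5, "hand": 0},
  {"offset": [0, 0, 0], "roll": 0.5, "hand": 0},
  {"offset": [0, 0, 0], "roll": 0.5, "hand": 0},
  {"offset": [0, 0, 0], "roll": 0.5, "hand": 0},
])

```text
clock: 15.65
tool_pos: [0.5913, -0.0739, 0.0748]
orientation: [-179.9, 0.0, -43.1]
force: [-1.0, 5.3, 0.3]
opening: 0.0158
```

```bash
python3 - <<'E'
from h import *
go(.5906,-.0746,.0747)
T=[]
for n,(x,y,w,h) in {"top":(270,150,110,110),"side":(250,150,110,110)}.items():
    im=cams.snapshot(n)["img"];T.append(cv2.resize(im[y:y+h,x:x+w],(400,400),interpolation=cv2.INTER_CUBIC))
cv2.imwrite("pics/c6.png",np.hstack(T)[:,:,::-1])
E
```

```text
t 15.65 pos [ 0.5913 -0.0739  0.0748] ori [-179.888     0.0023  -43.058 ] j [ 11.6064  21.8535 -20.9688  -0.091  -47.0877  35.3975] F [-0.9621  5.2827  0.2579] M [2.3371 0.4094 0.0525] open 0.015844750242150395
offset mm [-0.0507  0.9764  0.0835]
```

View pics/c6.png

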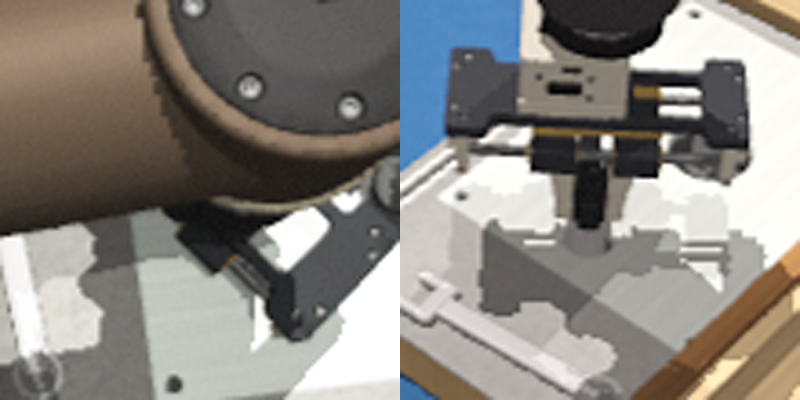

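The side view shows the handle now end-on to the camera, about 94° from first contact, and still down. I'll release and retreat upward.

Call:
jog_arm([
  {"offset": [0, 0, 0], "roll": 0, "hand": 16},
  {"offset": [0, 0, 0], "roll": 0, "hand": 20},
  {"offset": [0, 0, 0], "roll": 0, "hand": 28},
  {"offset": [0, 0, 0], "roll": 0, "hand": 36},
  {"offset": [0, 0, 0], "roll": 0, "hand": 44},
  {"offset": [0, 0, 0], "roll": 0, "hand": 44},
  {"offset": [0, 0, 0], "roll": 0, "hand": 44},
  {"offset": [0, 0, -10], "roll": 0, "hand": 44},
  {"offset": [0, 0, -25], "roll": 0, "hand": 44},
  {"offset": [0, 0, -45], "roll": 0, "hand": 44},
  {"offset": [0, 0, -75], "roll": 0, "hand": 44},
  {"offset": [0, 0, -110], "roll": 0, "hand": 44},
  {"offset": [0, 0, -150], "roll": 0, "hand": 44},
  {"offset": [-20, 30, -150], "roll": 0, "hand": 44},
  {"offset": [-45, 55, -150], "roll": 0, "hand": 44},
  {"offset": [-70, 80, -150], "roll": 0, "hand": 44},
  {"offset": [-95, 105, -150], "roll": 0, "hand": 44},
  {"offset": [-120, 130, -150], "roll": 0, "hand": 44},
  {"offset": [-130, 140, -150], "roll": 0, "hand": 44},
  {"offset": [-130, 140, -150], "roll": 0, "hand": 44},
])

```text
clock: 17.42
tool_pos: [0.3971, -0.0884, 0.226]
orientation: [-179.9, -0.0, -43.2]
force: [0.2, -1.0, 0.5]
opening: 0.0439
```

```bash
python3 - <<'E'
from h import *
go(.5906,-.0746,.0747)
T=[]
for n,(x,y,w,h) in {"top":(270,150,110,110),"side":(250,150,110,110)}.items():
    s=cams.snapshot(n);im=s["img"];T.append(cv2.resize(im[y:y+h,x:x+w],(400,400),interpolation=cv2.INTER_CUBIC))
    print(n,[proj(s,(.590,-.0755,z)) for z in(.094,.070,.038)])
cv2.imwrite("pics/c7.png",np.hstack(T)[:,:,::-1])
E
```

```text
t 17.4167 pos [ 0.3971 -0.0884  0.226 ] ori [-179.8759   -0.0455  -43.2396] j [ 15.5458  -5.5252 -31.7014  -0.0283 -63.6941  31.2272] F [ 0.232  -0.9984  0.4874] M [-0.0303  0.1216 -0.0201] open 0.04390112386576675
offset mm [ 131.4516 -142.6016  151.2707]
top [array([326.2231, 199.2215]), array([325.2962, 200.7081]), array([324.1423, 202.5588])]
side [array([302.0351, 199.4868]), array([301.4645, 206.4602]), array([300.7275, 215.4656])]
```

View pics/c7.png

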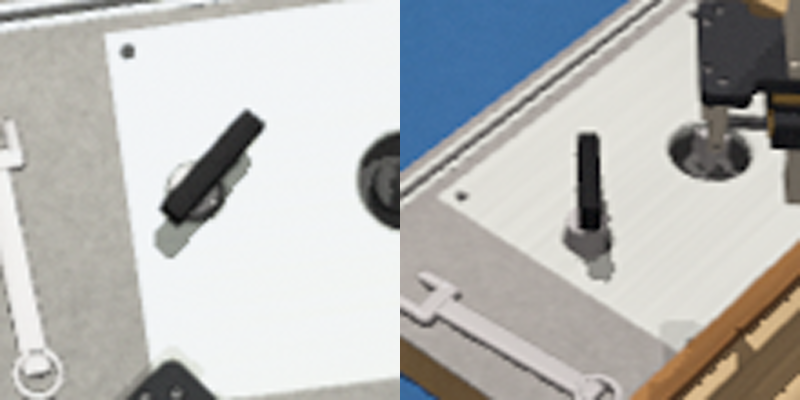

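Both views show the key standing free in the hole with its handle at yaw ≈ -42°. I'll do a quick numeric height and tilt check, then hand in.

```bash
python3 - <<'E'
from h import *
t=cams.snapshot("top");s=cams.snapshot("side")
R={}
for n,q,(x,y,w,h) in(("top",t,(305,172,40,42)),("side",s,(292,180,20,35))):
    c=big(q["img"][y:y+h,x:x+w].max(2)<60)+[x,y];R[n]=cv2.minAreaRect(c);print(n,R[n])
print("handle centre",cross(t,R["top"][0],s,R["side"][0]))
a=np.radians(-43)
for z in(.076,.082,.088):   # predicted handle silhouettes, key axis on hole
    P=[(.590+np.cos(a)*u-np.sin(a)*v,-.0755+np.sin(a)*u+np.cos(a)*v,z+k) for u in(-.025,.05) for v in(-.008,.008) for k in(-.012,.012)]
    for n,q in(("top",t),("side",s)):print(z,n,cv2.minAreaRect(np.array([proj(q,p) for p in P],np.float32)))
go(.59,-.075,.1)
E
```

```text
top ((328.4420166015625, 196.39779663085938), (8.473553657531738, 35.67811965942383), 41.987213134765625)
side ((301.533203125, 199.99781799316406), (26.1419677734375, 5.853672027587891), 86.18592071533203)
handle centre (array([ 0.5972, -0.0811,  0.0834]), np.float64(0.0003875269426409274))
0.076 top ((329.7354736328125, 195.85299682617188), (8.018026351928711, 37.4068603515625), 43.750572204589844)
0.076 side ((301.74072265625, 201.3860321044922), (7.05298376083374, 28.28203773498535), 1.039116382598877)
0.082 top ((329.99774169921875, 195.44915771484375), (8.080757141113281, 37.69951629638672), 43.75111389160156)
0.082 side ((301.88275146484375, 199.64976501464844), (7.080637454986572, 28.33066749572754), 1.028098225593567)
0.088 top ((330.26397705078125, 195.03919982910156), (8.144493103027344, 37.996795654296875), 43.75164031982422)
0.088 side ((302.0258483886719, 197.9015350341797), (7.108498573303223, 28.379291534423828), 1.0169397592544556)
t 17.6167 pos [ 0.401  -0.0879  0.2254] ori [-179.9513   -0.0444  -43.2362] j [ 15.496   -5.0499 -31.3895   0.0141 -63.5956  31.2616] F [-0.1832  0.6915  0.0196] M [-0.0137  0.1208  0.0024] open 0.0442359764821347
offset mm [ 128.8164 -138.8763  125.371 ]
```

```bash
python3 -c "
from plant import order;print(order.close_job())"
```

```text
the job is handed in; nothing more can be done
None
```

The lift key is standing fully home on the lift screw, turned about a quarter turn clockwise and released. I handed the job in at about 17.6 s on the robot's clock, and no verdict was reported.

- **Finding the side key:** No searching was needed. The slot went over the side key at the first angle I tried, yaw 65°. The key then sank with no noticeable force to about 32 mm under the plate.
- **Turning:** The side key came into contact at about yaw 52°, and I turned to -43°. That puts the screw at roughly 1.6 rad, inferred from the tool's angle because the joint itself can't be read. Vertical load was about 10 N at most and side load about 8.5 N in the readings I took.
- **Last checks:** The handle centre came out at z ≈ 83 mm, against 82 mm for fully home. Handle yaw was about -41 to -43°, and the key was free of the gripper, with the arm clear. In the last crop the spanner looked undisturbed; I didn't recheck the glue bottle or the push block at the end.
- **Disagreements:**
  - The two cameras differ by about 3 mm on the hole's position, so I used a value between them.
  - The handle's outline in the side view was about 5° off my prediction. I put that down to the small yaw difference and did not measure the tilt separately.

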